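Advance the sample carousel one place with one turn of its hand wheel

TASK

Move the sample carousel on by one place: with closed fingertips, push the upright handle of its hand wheel round clockwise (seen from above) through exactly one full turn and leave it standing at the home post again, without running past the post. Push gently, nothing is gripped; the unit stands loose on the counter and must be neither shifted nor lifted, the carousel itself must not be pushed, and everything else stays where it is. Finish clear of everything.

Things in the scene. Friction and masses are not known exactly. Their poses are not given: they have to be found in the camera images.
- indexer: The white unit that carries wheel and carousel: a box 470 x 200 mm, 66 mm tall, about 4 to 5 kg, standing loose on rubber feet. Origin: on the counter surface under the wheel's axis; z up, x along the unit's length from the wheel towards the carousel. The box spans x -140 to 330 mm and y -100 to 100 mm. A grey reader head (26 x 70 mm, top 166 mm above the counter) stands across the far end at x = 317 mm
- hub (a point): Centre of the hand wheel, on its upright axis, at the height of the rim's top (99 mm above the counter). Plain aluminium wheel lying level: rim radius 80 mm to the middle of a 14 mm round bar, three spokes. Its axis is fixed in the unit
- handle_mid (a point): Half-way up the upright black handle that stands on the rim at the end of one spoke, 80 mm from the wheel's axis: a round grip of 22 mm diameter, from 97 mm to 149 mm above the counter; this point lies 125 mm up. It goes round with the wheel and does not spin by itself
- handle: The same handle, origin at its foot (97 mm above the counter, 80 mm from the wheel's axis)
- home_post (a point): Top of the small square steel home post (12 mm, top 92 mm above the counter, lower than the rim's top) that stands on the unit 117 mm from the wheel's axis, outside the rim, on the side away from the carousel. The handle stands right beside it, on the line from hub to post, at the start and must stand so at the end
- wheel (a joint): Turn of the hand wheel in rad: 0 at the start, growing clockwise seen from above; one full turn is 6.283. It takes about 1.5 N at the handle, stays where it is left (no coasting, no spring, no detent, no stop near one turn). Push it along at about 0.1 m/s or less: a hard knock or a squeeze (over 18 N on the handle) counts as rough
- carousel (a joint): Turn of the carousel in rad, clockwise seen from above, geared to the wheel: one wheel turn moves it 0.524 (one of its twelve places). White disc of 82 mm radius with twelve capped tubes at 66 mm radius, their tops 120 mm above the counter, axis 210 mm from the wheel's axis along the unit's x
- sample_disc: The carousel's white disc with its twelve capped tubes, not to be pushed; origin at the centre of the disc's underside, 76 mm above the counter
- jar: Bystander: specimen jar, 56 mm diameter, 65 mm tall, standing beside the wheel on its left; origin under its centre
- stamp: Bystander: hand stamp, 45 x 30 mm, 75 mm tall, standing beside the unit on the right; origin under its centre
- timer: Bystander: white timer, 30 x 65 mm, 70 mm tall, standing beside the unit on the left, between wheel and carousel; origin under its centre
- marker: Bystander: orange and black marker pen, 120 x 16 mm, lying beside the unit on the right; origin under its centre
- sharps: Bystander: yellow tub with pale lid, 108 mm diameter, 114 mm tall, on the left of the counter; origin under its centre
- tape: Bystander: clear tape ring lying flat, 90 mm diameter, 24 mm tall, on the right; origin under its centre
- pencup: Bystander: black cup, 72 mm diameter, 90 mm tall, on the right, nearer the robot than the tape; origin under its centre

How it is judged (in metres and radians):
On the way, in this order (a step that is already met when the one before it is completed fails the run):
1. the wheel is about a third to half round, pushed on its handle by the fingers (value of joint wheel between 1.6 and 3.4 rad and contact force between the fingers and handle above 0.2 N).
2. the wheel is about three quarters round, pushed on its handle by the fingers (value of joint wheel between 3.8 and 5.9 rad and contact force between the fingers and handle above 0.2 N).
At the end, for the whole second after the job is handed in: The wheel stands still one full turn clockwise from its start, within 0.2 rad (16 mm at the handle), the carousel has gone on by one place (0.49 to 0.56 rad), the unit stands within 20 mm of where it was and each bystander within 30 mm (value of joint wheel between 6.08319 and 6.48319 rad and value of joint carousel between 0.49 and 0.56 rad and not (velocity of joint wheel above 0.05 rad/s or velocity of joint wheel below -0.05 rad/s) and distance of indexer from where it was at the start of the episode below 0.02 m and linear speed of indexer below 0.01 m/s and distance of each of jar, stamp, timer, marker, sharps, tape, pencup from where it was at the start of the episode below 0.03 m); the robot touches nothing.
It fails at once if the wheel is run more than 0.4 rad (32 mm at the handle) past the full turn, or turned that far the wrong way (value of joint wheel above 6.68319 rad or value of joint wheel below -0.4 rad).
It fails at once if the handle is squeezed or shoved with more than 18 N (contact force between the fingers and handle above 18 N).
It fails at once if the robot pushes the carousel itself (over 1 N) (contact force between any of the arm, the fingers and sample_disc above 1 N).
It fails at once if the unit is shifted by more than 20 mm, lifted or tipped (distance of indexer from where it was at the start of the episode above 0.02 m or height (world z) of indexer above 0.006 m or angle between indexer's own z axis and vertical above 0.05 rad).
It fails at once if a bystander is moved more than 30 mm, lifted or tipped over ((distance of jar from where it was at the start of the episode above 0.03 m or angle between jar's own z axis and vertical above 0.35 rad or height (world z) of jar above 0.015 m) or (distance of stamp from where it was at the start of the episode above 0.03 m or angle between stamp's own z axis and vertical above 0.35 rad or height (world z) of stamp above 0.015 m) or (distance of timer from where it was at the start of the episode above 0.03 m or angle between timer's own z axis and vertical above 0.35 rad or height (world z) of timer above 0.015 m) or (distance of marker from where it was at the start of the episode above 0.03 m or angle between marker's own z axis and vertical above 0.35 rad or height (world z) of marker above 0.015 m) or (distance of sharps from where it was at the start of the episode above 0.03 m or angle between sharps's own z axis and vertical above 0.35 rad or height (world z) of sharps above 0.015 m) or (distance of tape from where it was at the start of the episode above 0.03 m or angle between tape's own z axis and vertical above 0.35 rad or height (world z) of tape above 0.015 m) or (distance of pencup from where it was at the start of the episode above 0.03 m or angle between pencup's own z axis and vertical above 0.35 rad or height (world z) of pencup above 0.015 m)).
It also fails if it takes over 64 s, if anything falls off the work surface, if the arm or the gripper's body presses on something with over 40 N, if the wrist force passes 120 N, or if a joint passes its speed limit or range.

ROBOT

A 6-joint arm with a two-finger parallel gripper is mounted at the origin on the work surface. World frame = base frame: x ahead of the robot, y to its left, z up, the work surface at z = 0. Lengths are in mm, angles in rad, forces in N, time in s.
With the tool pointing down it reaches from about 275 to 1000 mm from the base axis. Payload 8.4 kg.
Tool frame: the origin (TCP) lies midway between the tips of the shut fingers; the grasp point (between the pads) lies r.grasp_offset behind it (r.grasp_offset is the distance from the TCP to the grasp point, in mm); z points along the fingers, y is the direction in which the jaws open and shut (so a half turn about z gives the same grasp; the last joint's range is limited). The gripper opens to 85 mm and grips with 20 to 120 N. Pads are 22 mm wide; open, the fingers measure 114 mm over their backs; the gripper's body (76 mm by 85 mm) begins 54 mm behind the grasp point. The pads swing forward as they close: fully open they stand 13 mm farther back than shut.
Start: joints at [-1.334, 0.353, 1.633, -0, 1.155, -0.002], TCP at [147.834, -607.267, 231.281] pointing down, gripper open.
Joint ranges: [-2.63, 2.63], [-0.92, 2.1], [0.06, 2.66], [-1.3, 4.44], [0, 2.69], [-3.02, 3.02]. Speed limits (rad/s): [2.22, 2.22, 2.79, 3.14, 3.14, 3.14].

INTERFACE

Orientations are given as [roll, pitch, yaw] about the fixed x, y, z axes, in that order (R = Rz(yaw) Ry(pitch) Rx(roll)).
In Python, from rig import r gives the robot as it stands.
- The arm moves only by the tool jog_arm, never from a script. Its argument "series" is a list that holds one entry, the list of rows, each a list of 7 numbers: the shift along the tool's x, y, z in cm, then the turn, a rotation vector about the tool's x, y, z in degrees, then the finger opening in cm, from 0 to 8.54. A call has 1 to 5 rows; each row is the pose to reach, as a shift and turn from the pose commanded when the call began, along the tool's axes at that moment; what a row does not reach only later rows make up. A row lasts 1/8 s, in which the tool goes at most 62.5 mm and 10.7 degrees, less where a joint would pass 70% of its speed; a pose out of reach is approached as far as the arm can. A call with a gripper value outside its range is refused whole. The fingers move at their own pace and stop on an object; "newtons" is the grip in N (left out, the last holds). Time passes only in rows, so rows that repeat a pose let the fingers close. It gives the time, the measured TCP pose, the force and the opening at its end, in the units of the state.
- r.sense(): the state, without advancing time (a new reading comes with each control period).
- r.grab_frame(name): name is "scene" or "top" or "wrist"; returns the picture (420x560x3 uint8, red, green, blue); there is no depth.
- r.calibration(name): a dict with "mtx" (3x3 intrinsics, pixels), "origin" and "attitude" of the camera in the world; the wrist camera has in their place "T_tool_cam" (4x4, takes a point from camera to tool coordinates, whose origin is the TCP and whose axes are the flange's). Camera axes: x right, y down, z forward; pixel columns grow to the right and rows downward; lengths in mm; the calibration is good to about 2 mm. A picture is of the moment at which its call begins: read the wrist's pose just before it. calibration takes no time and is no camera call.
- r.sign_off(): hands the job in, once; it reports no verdict.
The state is a dict: "clock": time; "qpos": joint angles; "qvel": joint speeds; "joint_efforts": joint torques, N m; "eef_pos": TCP position; "tcp_rot": TCP orientation; "contact_force": force on the tool from outside, world axes, zero at the start; "wrist_torque": the same for the moment, N m; "opening": opening from 0.0 (shut) to 1.0 (fully open).
Only numpy, scipy, OpenCV 4.12 (cv2) and the standard library are available. Lean on these libraries where they do the work, as an engineer would, in place of code of your own. Each camera call takes 0.05 s, during which the arm holds its last target.

## Working session

There is one attempt and no reset: what is moved stays moved. The work goes in short steps, Python scripts to look and compute and a tool call to move; the robot and the scene stay as the last step left them, time stands still between calls to the robot, and variables do not carry over. Pictures are saved under pics/ and viewed, and the job is handed in when it is done.

Besides the shell and the picture viewer there is one more tool, called after ">>>" by a JSON object that holds its "method" and its "body", one argument or row to a line. jog_arm: Moves the arm, as the interface text tells. Its arguments: {"type":"object","properties":{"series":{"type":"array","items":{"type":"array","items":{"type":"array","items":{"type":"number"}}}},"newtons":{"type":"number"}},"required":["series"]}

```bash
ls; mkdir -p pics
python3 - <<'E'
from rig import r
import cv2
print(r.sense(), r.grasp_offset)
for n in ("scene","top","wrist"):
    cv2.imwrite(f"pics/{n}0.png", r.grab_frame(n)[:,:,::-1]); print(n, r.calibration(n))
E
```

```text
pics
{'clock': 0.0, 'qpos': array([-1.33441137e+00,  3.53682604e-01,  1.63413783e+00,  3.82924748e-06,
        1.15523305e+00, -2.42900802e-03]), 'qvel': array([-0.00126263, -0.0007027 ,  0.00073767,  0.00090939,  0.00066626,
       -0.00017576]), 'joint_efforts': array([-1.32578898e-03, -6.05252910e+01, -3.42063010e+01, -1.93603682e-04,
        9.69224959e-03,  8.22156653e-05]), 'eef_pos': array([ 147.71236434, -606.78779015,  230.53859891]), 'tcp_rot': array([-3.14013184e+00, -7.04942510e-06,  2.38812410e-01]), 'contact_force': array([ 1.76997288,  0.79287223, -0.18219573]), 'wrist_torque': array([ 0.0440545 , -0.01294498, -0.02020558]), 'opening': 0.9972118103914352} 18.700000000000003
scene {'mtx': array([[541.74924425,   0.        , 281.49036755],
       [  0.        , 541.74924425, 210.56160168],
       [  0.        ,   0.        ,   1.        ]]), 'origin': array([1311.91918601, -890.21698848, 1051.14627961]), 'attitude': array([-2.2526619 , -0.00602168,  0.67911424])}
top {'mtx': array([[466.3502586 ,   0.        , 280.45102902],
       [  0.        , 466.3502586 , 213.59177027],
       [  0.        ,   0.        ,   1.        ]]), 'origin': array([ 395.55843297,   12.38473854, 1643.11031586]), 'attitude': array([-3.00432262, -0.0155126 , -1.55395807])}
wrist {'mtx': array([[348.93491368,   0.        , 283.27613272],
       [  0.        , 348.93491368, 209.14874265],
       [  0.        ,   0.        ,   1.        ]]), 'T_tool_cam': array([[ 3.07534298e-04, -9.58520935e-01, -2.85021970e-01,
         7.11378944e+01],
       [ 9.99999544e-01,  3.72369032e-05,  9.53757379e-04,
        -2.45410416e-01],
       [-9.03583079e-04, -2.85022133e-01,  9.58520510e-01,
        -1.42967042e+02],
       [ 0.00000000e+00,  0.00000000e+00,  0.00000000e+00,
         1.00000000e+00]])}
```

View pics/top0.png

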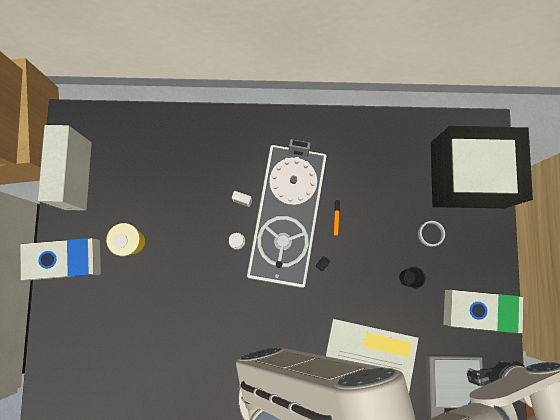

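View pics/scene0.png

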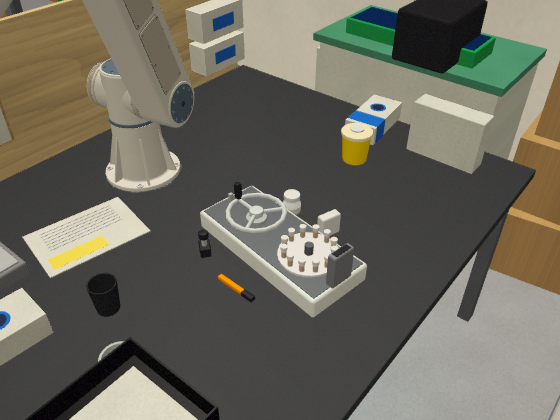

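The top view shows the unit with the wheel hub near (283,241), the handle near (279,264) and the carousel near (293,180). The scene view shows the same objects. I'll enlarge the top view next.

```bash
cat > h.py <<'E'
import numpy as np, cv2
from scipy.spatial.transform import Rotation as Ro
from rig import r
def cam(n):
    c=r.calibration(n); return c["mtx"],np.array(c["origin"]),Ro.from_euler("xyz",c["attitude"]).as_matrix()
def proj(n,P):
    K,o,R=cam(n); p=(np.atleast_2d(P)-o)@R@K.T; return p[:,:2]/p[:,2:]
def back(n,uv,z):
    K,o,R=cam(n); d=R@np.linalg.inv(K)@np.array([*uv,1.]); return o+d*(z-o[2])/d[2]
E
python3 - <<'E'
from h import *
print(proj("top",[[0,0,0],[500,0,0]]),proj("scene",[[0,0,0]]))
im=cv2.imread("pics/top0.png")[130:300,220:350]; cv2.imwrite("pics/topc.png",cv2.resize(im,None,fx=3.5,fy=3.5,interpolation=cv2.INTER_CUBIC))
im=cv2.imread("pics/scene0.png")[170:320,190:375]; cv2.imwrite("pics/scenec.png",cv2.resize(im,None,fx=4,fy=4,interpolation=cv2.INTER_CUBIC))
E
```

```text
[[274.59250373 396.41412297]
 [277.22789461 248.13120322]] [[143.56542462 168.72272648]]
```

View pics/topc.png

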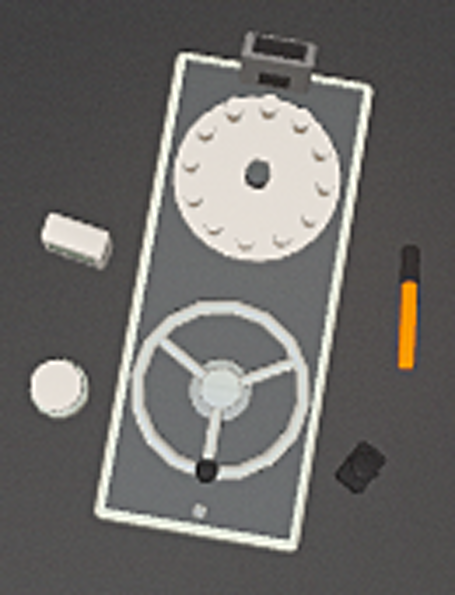

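View pics/scenec.png

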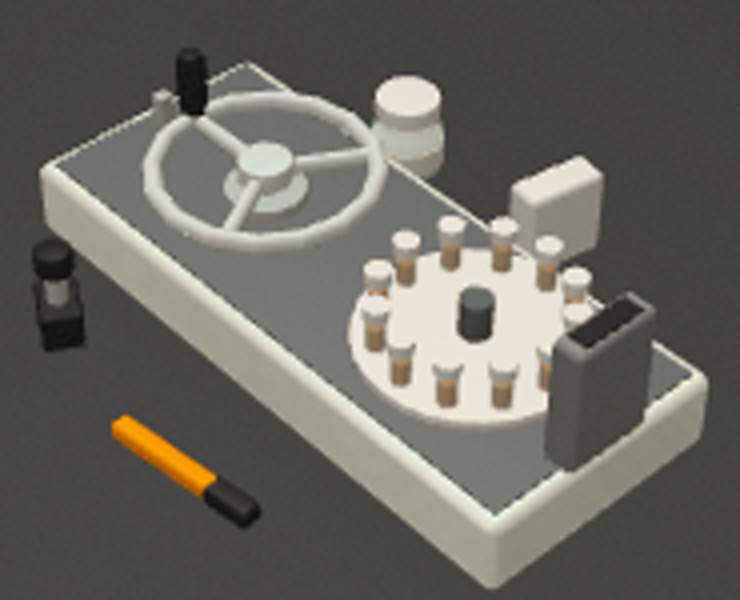

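The crop is scaled 3.5x from origin (220,130). In crop pixels, the box-top corners are (180,55), (372,90), (296,548) and (98,515). The rim centre is about (220,390), the disc centre (258,178), the post (199,511) and the handle top (206,467).

Run:
```python
from h import *
f=lambda u,v,z: back("top",((u+.5)/3.5+220-.5,(v+.5)/3.5+130-.5),z)[:2]
C=[f(*c,66) for c in((180,55),(372,90),(296,548),(98,515))]
print("corners",np.round(C),[np.linalg.norm(C[i]-C[(i+1)%4]) for i in range(4)])
hub=f(220,390,95); disc=f(258,178,82); post=f(199,511,92); hd=f(206,467,149)
for n,p in dict(hub=hub,disc=disc,post=post,hd=hd).items(): print(n,p, np.linalg.norm(p-hub))
for a,b in((disc,hub),(hub,post),(hub,hd),((C[0]+C[1])/2,(C[2]+C[3])/2)): print(np.degrees(np.arctan2(*(a-b)[::-1])))
yaw=np.arctan2(*((C[0]+C[1])/2-(C[2]+C[3])/2)[::-1])
cen=np.mean(C,0); print("hub from box",cen-95*np.array([np.cos(yaw),np.sin(yaw)]))
s=lambda u,v,z: back("scene",((u+.5)/4+190-.5,(v+.5)/4+170-.5),z)[:2]
print("scene: hub",s(264,171,99),"post",s(163,98,92),"handle top",s(191,54,149),"disc",s(474,335,82))
print([ (n,f(*q)) for n,q in dict(jar=(59,387,65),stamp=(365,455,75),timer=(78,232,70),marker=(408,305,10)).items()])
```

```text
corners [[ 853.   28.]
 [ 821. -163.]
 [ 370.  -92.]
 [ 398.   98.]] [np.float64(194.1252253087225), np.float64(456.8058930232369), np.float64(191.91392322389717), np.float64(460.22655206694213)]
hub [517.72486084 -16.39259746] 0.0
disc [726.50174483 -50.34592665] 211.51977650777394
post [403.48346344   1.48110501] 115.63116413794705
hd [443.01826291  -3.77776679] 75.76417179068294
-9.2371280945104
-8.89215614429157
-9.584457288190993
-8.826065020318877
hub from box [516.83087327 -17.69763463]
scene: hub [529.10973798 -25.62011488] post [411.21518798  -2.45501235] handle top [445.01179986  -5.36678428] disc [730.28512124 -50.62876928]
[('jar', array([520.18515432, 138.80255887])), ('stamp', array([ 459.44830489, -156.73218146])), ('timer', array([671.7299138 , 124.37540178])), ('marker', array([ 613.91335242, -206.66743113]))]
```

```bash
cat >> h.py <<'E'
import json
# commanded pose: x,y,z mm, yaw deg; tool down
def axes(psi):
    c,s=np.cos(np.radians(psi)),np.sin(np.radians(psi)); return np.array([[c,s,0],[s,-c,0],[0,0,-1]])
def rows(cmd,targets,opening=0):
    A=axes(cmd[3]); out=[]
    for t in targets:
        d=A@(np.array(t[:3])-cmd[:3])/10
        out.append([*(round(float(v),2) for v in d),0,0,round(float(-(t[3]-cmd[3])),1),opening])
    e=out[-1]; new=[*(np.array(cmd[:3])+A.T@np.array(e[:3])*10).round(3).tolist(),cmd[3]-e[5]]
    return out,new
def save(c): json.dump(c,open("cmd.json","w"))
def load(): return json.load(open("cmd.json"))
def lin(a,b,n): return [np.array(a)+(np.array(b)-np.array(a))*(i+1)/n for i in range(n)]
def stat():
    s=r.sense(); print(round(s["clock"],2),"pos",np.round(s["eef_pos"],1),"rot",np.round(np.degrees(s["tcp_rot"]),1),"F",np.round(s["contact_force"],1),"q",np.round(s["qpos"],2),"op",round(s["opening"],2))
E
python3 - <<'E'
from h import *
c=[147.834,-607.267,231.281,13.68]
T=lin(c,[400,-60,235,158],15)
for k in range(3):
    o,c=rows(c,T[5*k:5*k+5]); print(o,c)
    save(c)
E
```

```text
[[2.5, -3.15, -0.02, 0, 0, -9.6, 0], [4.99, -6.29, -0.05, 0, 0, -19.2, 0], [7.49, -9.44, -0.07, 0, 0, -28.9, 0], [9.99, -12.59, -0.1, 0, 0, -38.5, 0], [12.48, -15.74, -0.12, 0, 0, -48.1, 0]] [231.869, -424.817, 232.481, 61.78]
[[4.01, -0.24, -0.03, 0, 0, -9.6, 0], [8.02, -0.48, -0.05, 0, 0, -19.2, 0], [12.03, -0.73, -0.08, 0, 0, -28.9, 0], [16.04, -0.97, -0.1, 0, 0, -38.5, 0], [20.05, -1.22, -0.13, 0, 0, -48.1, 0]] [315.927, -242.38, 233.781, 109.88]
[[2.85, 2.82, -0.02, 0, 0, -9.6, 0], [5.71, 5.64, -0.05, 0, 0, -19.3, 0], [8.57, 8.46, -0.07, 0, 0, -28.9, 0], [11.43, 11.29, -0.1, 0, 0, -38.5, 0], [14.29, 14.11, -0.12, 0, 0, -48.1, 0]] [400.025, -60.015, 234.981, 157.98]
```

>>> {"method": "jog_arm", "body": {
  "series": [
    [[2.5,-3.15,0,0,0,-9.6,0],[5.0,-6.3,0,0,0,-19.2,0],[7.5,-9.45,0,0,0,-28.8,0],[10.0,-12.6,-0.1,0,0,-38.4,0],[12.5,-15.7,-0.1,0,0,-48,0]]
  ]
}}

```text
clock: 0.78
eef_pos: [232.5, -423.8, 232.2]
tcp_rot: [-3.142, -0.0, 1.082]
contact_force: [0.2, -0.5, 0.1]
opening: 0.001
```

>>> {"method": "jog_arm", "body": {
  "series": [
    [[4.0,-0.25,0,0,0,-9.6,0],[8.0,-0.5,0,0,0,-19.2,0],[12.0,-0.75,0,0,0,-28.8,0],[16.0,-1.0,0,0,0,-38.4,0],[20.0,-1.25,0,0,0,-48,0]]
  ]
}}

```text
clock: 1.4
eef_pos: [316.3, -241.9, 232.3]
tcp_rot: [3.141, 0.0, 1.92]
contact_force: [1.2, 0.2, -1.4]
opening: 0.001
```

>>> {"method": "jog_arm", "body": {
  "series": [
    [[2.8,2.8,0,0,0,-9.6,0],[5.7,5.6,0,0,0,-19.2,0],[8.5,8.4,0,0,0,-28.8,0],[11.4,11.2,0,0,0,-38.4,0],[14.2,14.0,0,0,0,-48,0]]
  ]
}}

```text
clock: 2.02
eef_pos: [400.3, -61.0, 232.3]
tcp_rot: [-3.142, 0.0, 2.758]
contact_force: [0.1, -1.4, 0.1]
opening: 0.004
```

Run:
```python
from h import *
c=[147.834,-607.267,231.281,13.68]
for e in ([12.5,-15.7,-.1,48],[20,-1.25,0,48],[14.2,14.0,0,48]):
    A=axes(c[3]); c=[*(np.array(c[:3])+A.T@np.array(e[:3])*10).tolist(),c[3]+e[3]]
print(c); save(c); stat()
cv2.imwrite("pics/w1.png",r.grab_frame("wrist")[:,:,::-1])
```

```text
[400.0343156253159, -62.31329436008386, 232.281, 157.68]
2.02 pos [400.3 -61.  232.3] rot [-180.    0.  158.] F [ 0.1 -1.4  0.1] q [-0.15 -0.    2.07 -0.    1.07 -1.34] op 0.0
```

View pics/w1.png

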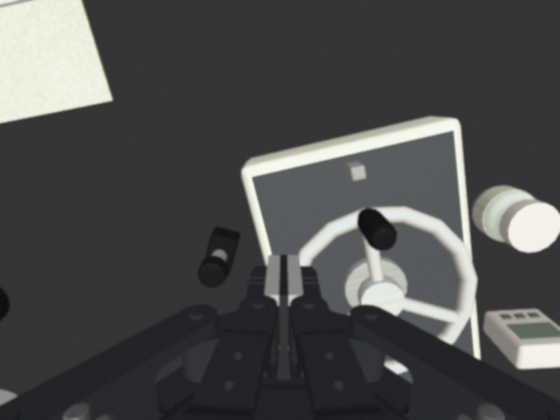

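The wrist view shows the handle top near (381,236), the post top near (357,170) and the hub cap near (382,297). Next I'll measure them from an enlarged crop.

```bash
cat >> h.py <<'E'
def wback(uv,z,s):
    c=r.calibration("wrist"); K,T=c["mtx"],np.array(c["T_tool_cam"])
    R=Ro.from_euler("xyz",s["tcp_rot"]).as_matrix(); o=R@T[:3,3]+s["eef_pos"]; d=R@T[:3,:3]@np.linalg.inv(K)@np.array([*uv,1.]); return o+d*(z-o[2])/d[2]
E
python3 - <<'E'
from h import *
s=r.sense(); stat(); im=r.grab_frame("wrist")[:,:,::-1]
cv2.imwrite("pics/w2.png",cv2.resize(im[150:350,300:500],None,fx=3,fy=3,interpolation=cv2.INTER_CUBIC))
E
```

```text
2.08 pos [402.  -58.2 232.5] rot [179.9   0.  158.5] F [0.6 0.6 0.2] q [-0.15 -0.    2.07  0.    1.07 -1.35] op -0.0
```

View pics/w2.png

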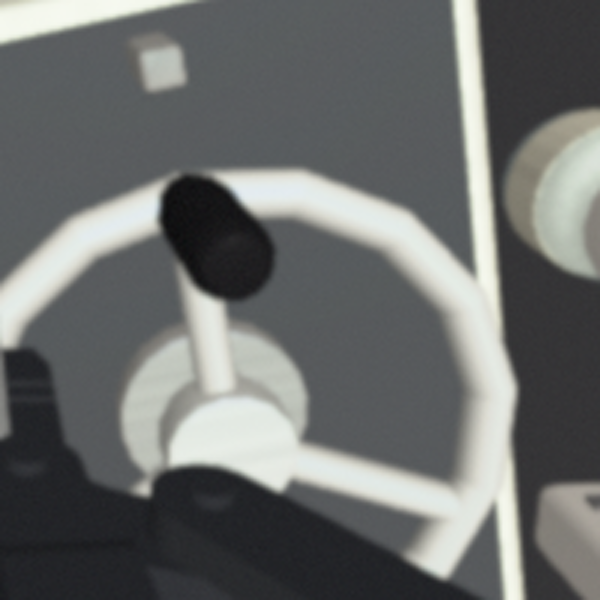

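The enlarged crop (3x, origin (300,150)) shows the handle top at about (237,264), the post top at (163,66) and the hub cap at about (234,440).

Run:
```python
from h import *
s=r.sense(); stat()
f=lambda u,v,z: wback(((u+.5)/3+299.5,(v+.5)/3+149.5),z,s)[:2]
print("handle top",f(237,264,149),"post",f(163,66,92),"hubcap@99",f(234,440,99), "@110",f(234,440,110))
import time
r.grab_frame("wrist"); stat(); r.grab_frame("wrist"); stat()
```

```text
2.12 pos [401.2 -59.8 232.4] rot [179.9   0.  158.1] F [ 0.   0.3 -0.6] q [-0.15 -0.    2.07  0.    1.07 -1.34] op -0.0
handle top [438.86879702  -4.39162126] post [402.6829264    1.42738567] hubcap@99 [515.72832186 -15.74647   ] @110 [508.42470216 -16.43178518]
2.17 pos [400.3 -61.1 232.2] rot [180.   -0.  157.9] F [-0.5 -0.2 -0.9] q [-0.16 -0.    2.07  0.    1.07 -1.34] op 0.0
2.23 pos [399.9 -61.9 232.1] rot [-180.    -0.   157.7] F [ 0.4  0.4 -0.7] q [-0.16 -0.    2.07 -0.    1.07 -1.34] op 0.0
```

Run:
```python
from h import *
c=load()
o,c=rows(c,lin(c,[412,-56,232,200],5)); print(o,c)
o,c=rows(c,lin(c,[417.5,-49,170,244],5)); print(o,c)
```

```text
[[-0.17, 0.21, 0.01, 0, 0, -8.5, 0], [-0.35, 0.42, 0.01, 0, 0, -16.9, 0], [-0.52, 0.62, 0.02, 0, 0, -25.4, 0], [-0.69, 0.83, 0.02, 0, 0, -33.9, 0], [-0.87, 1.04, 0.03, 0, 0, -42.3, 0]] [412.032, -55.997, 231.981, 199.98000000000002]
[[-0.15, 0.09, 1.24, 0, 0, -8.8, 0], [-0.3, 0.19, 2.48, 0, 0, -17.6, 0], [-0.45, 0.28, 3.72, 0, 0, -26.4, 0], [-0.6, 0.38, 4.96, 0, 0, -35.2, 0], [-0.75, 0.47, 6.2, 0, 0, -44.0, 0]] [417.475, -49.017, 169.981, 243.98000000000002]
```

>>> {"method": "jog_arm", "body": {
  "series": [
    [[-0.17,0.21,0,0,0,-8.5,0],[-0.35,0.42,0,0,0,-16.9,0],[-0.52,0.62,0,0,0,-25.4,0],[-0.69,0.83,0,0,0,-33.9,0],[-0.87,1.04,0.03,0,0,-42.3,0]]
  ]
}}

```text
clock: 2.85
eef_pos: [411.5, -57.1, 231.9]
tcp_rot: [-3.142, -0.001, -2.791]
contact_force: [1.0, -0.4, 0.8]
opening: 0.003
```

>>> {"method": "jog_arm", "body": {
  "series": [
    [[-0.15,0.1,1.2,0,0,-8.8,0],[-0.3,0.2,2.5,0,0,-17.6,0],[-0.45,0.3,3.7,0,0,-26.4,0],[-0.6,0.4,5.0,0,0,-35.2,0],[-0.75,0.47,6.2,0,0,-44,0]]
  ]
}}

```text
clock: 3.48
eef_pos: [416.9, -50.1, 169.5]
tcp_rot: [3.141, -0.0, -2.023]
contact_force: [0.4, -0.7, 1.0]
opening: 0.0
```

>>> {"method": "jog_arm", "body": {
  "series": [
    [[0,0,1.4,0,0,0,0],[0,0,2.7,0,0,0,0],[0,0,4.0,0,0,0,0],[0,0,5.4,0,0,0,0],[0,0,5.4,0,0,0,0]]
  ]
}}

```text
clock: 4.1
eef_pos: [416.6, -48.9, 114.9]
tcp_rot: [3.139, -0.001, -2.025]
contact_force: [-0.4, 0.4, 0.7]
opening: 0.003
```

Run:
```python
from h import *
save([417.475, -49.017, 115.98, 243.98]); stat()
im=r.grab_frame("scene")[:,:,::-1]; stat()
cv2.imwrite("pics/s1.png",cv2.resize(im[110:310,150:380],None,fx=3,fy=3,interpolation=cv2.INTER_CUBIC))
```

```text
4.1 pos [416.6 -48.9 114.9] rot [ 179.9   -0.  -116. ] F [-0.4  0.4  0.7] q [-0.12  0.2   2.16 -0.    0.78 -2.81] op 0.0
4.15 pos [417.1 -48.9 115.5] rot [ 179.9   -0.  -116. ] F [ 0.4 -0.2  0.9] q [-0.12  0.2   2.16  0.    0.78 -2.81] op 0.0
```

View pics/s1.png

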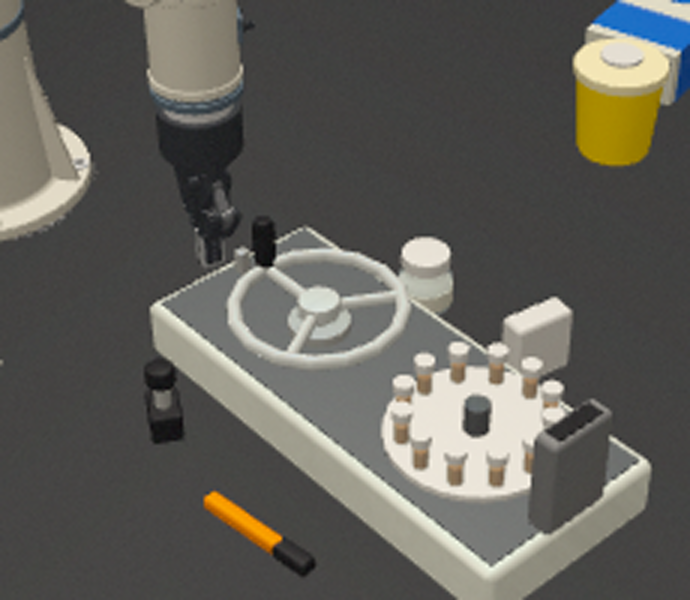

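```bash
cat >> h.py <<'E'
HUB=np.array([518.,-16.8])
def push(phi,d=22,z=116,R=80):
    th=np.radians(171-phi); psi=244-322/360*phi; p=np.radians(psi)
    q=HUB+R*np.array([np.cos(th),np.sin(th)])+d*np.array([np.cos(p),np.sin(p)]); return [*q,z,psi]
def rrows(cmd,targets):
    o,_=rows(cmd,targets)
    o=[[*(round(round(v/.05)*.05,2) for v in w[:3]),0,0,round(round(w[5]*2)/2,1),0] for w in o]
    e=o[-1]; A=axes(cmd[3]); new=[*(np.array(cmd[:3])+A.T@np.array(e[:3])*10).round(3).tolist(),cmd[3]-e[5]]
    return o,new
def seg(pd):
    c=load(); o,n=rrows(c,[push(*a) for a in pd]); print(json.dumps([o])); print("->",np.round(n,1)); save(n)
E
python3 - <<'E'
from h import *
save([417.475, -49.017, 115.98, 243.98])
seg([(0,44),(0,38),(0,33),(0,28),(0,24)])
for k in range(4): seg([(5*k*5+5*i,22) for i in range(1,6)])
E
```

```text
[[[-0.55, 0.05, 0.0, 0, 0, 0.0, 0], [-1.15, 0.05, 0.0, 0, 0, 0.0, 0], [-1.65, 0.05, 0.0, 0, 0, 0.0, 0], [-2.15, 0.05, 0.0, 0, 0, 0.0, 0], [-2.55, 0.05, 0.0, 0, 0, 0.0, 0]]]
-> [428.2 -25.9 116.  244. ]
[[[-0.9, 0.35, 0.0, 0, 0, 4.5, 0], [-1.6, 0.6, 0.0, 0, 0, 9.0, 0], [-2.35, 0.85, 0.0, 0, 0, 13.5, 0], [-3.1, 1.0, 0.0, 0, 0, 18.0, 0], [-3.85, 1.1, 0.0, 0, 0, 22.5, 0]]]
-> [435.2  13.5 116.  221.5]
[[[-0.7, 0.3, 0.0, 0, 0, 4.5, 0], [-1.4, 0.55, 0.0, 0, 0, 9.0, 0], [-2.1, 0.75, 0.0, 0, 0, 13.5, 0], [-2.85, 0.9, 0.0, 0, 0, 17.5, 0], [-3.6, 0.95, 0.0, 0, 0, 22.0, 0]]]
-> [455.9  44.5 116.  199.5]
[[[-0.7, 0.3, 0.0, 0, 0, 4.5, 0], [-1.45, 0.5, 0.0, 0, 0, 9.0, 0], [-2.15, 0.65, 0.0, 0, 0, 13.5, 0], [-2.9, 0.75, 0.0, 0, 0, 18.0, 0], [-3.65, 0.75, 0.0, 0, 0, 22.5, 0]]]
-> [487.8  63.7 116.  177. ]
[[[-0.7, 0.25, 0.0, 0, 0, 4.5, 0], [-1.4, 0.45, 0.0, 0, 0, 9.0, 0], [-2.15, 0.6, 0.0, 0, 0, 13.5, 0], [-2.85, 0.65, 0.0, 0, 0, 18.0, 0], [-3.6, 0.65, 0.0, 0, 0, 22.5, 0]]]
-> [524.1  68.3 116.  154.5]
```

>>> {"method": "jog_arm", "body": {
  "series": [
    [[-0.55,0.05,0,0,0,0,0],[-1.15,0.05,0,0,0,0,0],[-1.65,0.05,0,0,0,0,0],[-2.15,0.05,0,0,0,0,0],[-2.55,0.05,0,0,0,0,0]]
  ]
}}

```text
clock: 4.78
eef_pos: [428.4, -25.5, 116.1]
tcp_rot: [-3.141, 0.0, -2.025]
contact_force: [-1.0, -0.1, 0.0]
opening: -0.001
```

>>> {"method": "jog_arm", "body": {
  "series": [
    [[-0.9,0.35,0.0,0,0,4.5,0],[-1.6,0.6,0.0,0,0,9.0,0],[-2.35,0.85,0.0,0,0,13.5,0],[-3.1,1.0,0.0,0,0,18.0,0],[-3.85,1.1,0.0,0,0,22.5,0]]
  ]
}}

```text
clock: 5.4
eef_pos: [434.1, 13.8, 115.7]
tcp_rot: [3.14, -0.002, -2.42]
contact_force: [-3.0, -0.7, 0.9]
opening: -0.001
```

Run:
```python
from h import *
stat()
for n in("top","wrist"):
  im=r.grab_frame(n)[:,:,::-1]; 
  cv2.imwrite(f"pics/{n}2.png",cv2.resize(im[130:300,220:350],None,fx=3.5,fy=3.5,interpolation=cv2.INTER_CUBIC) if n=="top" else im)
stat()
```

```text
5.4 pos [434.1  13.8 115.7] rot [ 1.799e+02 -1.000e-01 -1.387e+02] F [-3.  -0.7  0.9] q [ 0.03  0.22  2.13 -0.    0.79 -2.26] op -0.0
5.5 pos [434.9  14.  115.8] rot [ 180.    -0.  -138.5] F [0.1 0.8 0.8] q [ 0.03  0.22  2.13  0.    0.79 -2.27] op 0.0
```

View pics/top2.png

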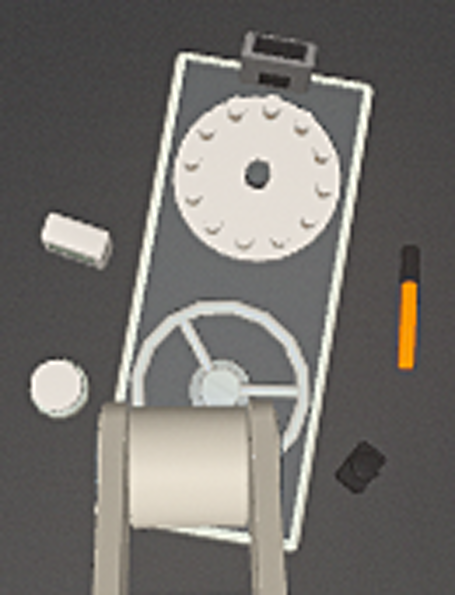

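View pics/wrist2.png

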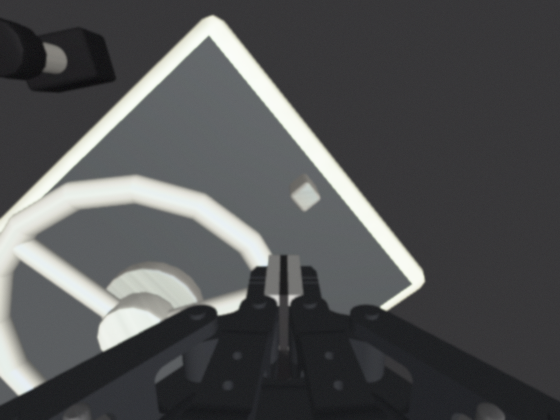

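The top view shows the wheel turned about 21° clockwise (right spoke now at about (300,391)) and the unit unmoved. The handle is centred in front of the shut fingers, and the fingertips are narrower than I assumed. I'll continue and correct for that at the end.

>>> {"method": "jog_arm", "body": {
  "series": [
    [[-0.7,0.3,0.0,0,0,4.5,0],[-1.4,0.55,0.0,0,0,9.0,0],[-2.1,0.75,0.0,0,0,13.5,0],[-2.85,0.9,0.0,0,0,17.5,0],[-3.6,0.95,0.0,0,0,22.0,0]]
  ]
}}

```text
clock: 6.12
eef_pos: [455.0, 44.6, 115.6]
tcp_rot: [3.141, -0.002, -2.802]
contact_force: [-2.6, 1.3, 1.1]
opening: 0.001
```

>>> {"method": "jog_arm", "body": {
  "series": [
    [[-0.7,0.3,0.0,0,0,4.5,0],[-1.45,0.5,0.0,0,0,9.0,0],[-2.15,0.65,0.0,0,0,13.5,0],[-2.9,0.75,0.0,0,0,18.0,0],[-3.65,0.75,0.0,0,0,22.5,0]]
  ]
}}

```text
clock: 6.75
eef_pos: [487.4, 63.9, 115.8]
tcp_rot: [3.141, -0.001, 3.088]
contact_force: [-2.5, 1.7, -0.9]
opening: 0.0
```

>>> {"method": "jog_arm", "body": {
  "series": [
    [[-0.7,0.25,0.0,0,0,4.5,0],[-1.4,0.45,0.0,0,0,9.0,0],[-2.15,0.6,0.0,0,0,13.5,0],[-2.85,0.65,0.0,0,0,18.0,0],[-3.6,0.65,0.0,0,0,22.5,0]]
  ]
}}

```text
clock: 7.38
eef_pos: [524.0, 68.6, 115.8]
tcp_rot: [3.141, -0.001, 2.696]
contact_force: [-1.8, 3.3, -0.1]
opening: -0.005
```

Run:
```python
from h import *
stat()
for n in("top","scene"):
  im=r.grab_frame(n)[:,:,::-1]; 
  cv2.imwrite(f"pics/{n}3.png",cv2.resize(im[130:300,220:350] if n=="top" else im[110:310,150:380],None,fx=3,fy=3,interpolation=cv2.INTER_CUBIC))
stat()
for k in range(4,9): seg([(5*k*5+5*i,22) for i in range(1,6)])
```

```text
7.38 pos [524.   68.6 115.8] rot [180.   -0.  154.5] F [-1.8  3.3 -0.1] q [ 0.13  0.35  1.94  0.    0.85 -1.  ] op -0.01
7.47 pos [524.7  68.3 116. ] rot [180.    0.  154.5] F [-0.3  0.4 -0.4] q [ 0.13  0.35  1.94  0.    0.85 -1.  ] op -0.0
[[[-0.7, 0.2, 0.0, 0, 0, 4.5, 0], [-1.45, 0.4, 0.0, 0, 0, 9.0, 0], [-2.15, 0.45, 0.0, 0, 0, 13.5, 0], [-2.9, 0.5, 0.0, 0, 0, 18.0, 0], [-3.6, 0.5, 0.0, 0, 0, 22.5, 0]]]
-> [558.7  57.3 116.  132. ]
[[[-0.75, 0.15, 0.0, 0, 0, 4.5, 0], [-1.45, 0.3, 0.0, 0, 0, 8.5, 0], [-2.15, 0.35, 0.0, 0, 0, 13.0, 0], [-2.9, 0.35, 0.0, 0, 0, 17.5, 0], [-3.6, 0.3, 0.0, 0, 0, 22.0, 0]]]
-> [585.   32.6 116.  110. ]
[[[-0.7, 0.15, 0.0, 0, 0, 4.5, 0], [-1.45, 0.25, 0.0, 0, 0, 9.0, 0], [-2.15, 0.3, 0.0, 0, 0, 13.5, 0], [-2.85, 0.25, 0.0, 0, 0, 18.0, 0], [-3.55, 0.15, 0.0, 0, 0, 22.5, 0]]]
-> [ 5.986e+02 -3.000e-01  1.160e+02  8.750e+01]
[[[-0.7, 0.15, 0.0, 0, 0, 4.5, 0], [-1.45, 0.2, 0.0, 0, 0, 9.0, 0], [-2.15, 0.2, 0.0, 0, 0, 13.5, 0], [-2.85, 0.15, 0.0, 0, 0, 18.0, 0], [-3.55, 0.0, 0.0, 0, 0, 22.5, 0]]]
-> [597.  -35.7 116.   65. ]
[[[-0.7, 0.1, 0.0, 0, 0, 4.5, 0], [-1.4, 0.15, 0.0, 0, 0, 9.0, 0], [-2.1, 0.1, 0.0, 0, 0, 13.5, 0], [-2.8, 0.0, 0.0, 0, 0, 18.0, 0], [-3.45, -0.15, 0.0, 0, 0, 22.0, 0]]]
-> [581.1 -66.4 116.   43. ]
```

View pics/top3.png

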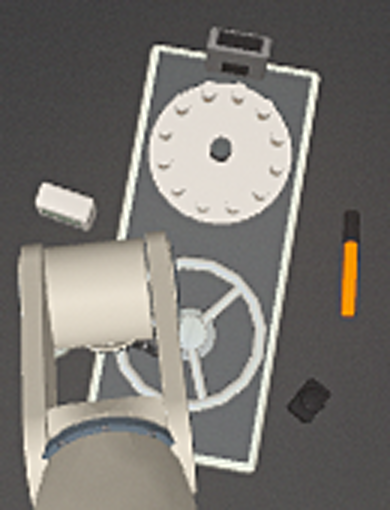

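View pics/scene3.png

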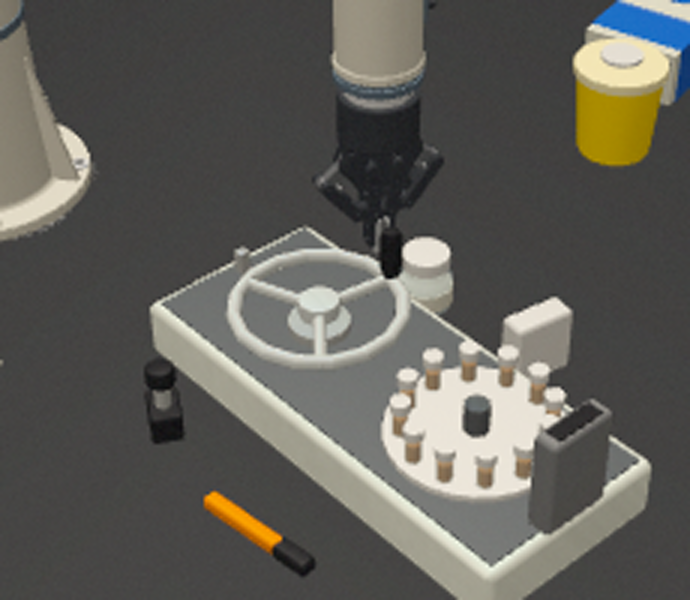

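The pushing works: the wheel is about 95° round with the handle centred on the fingers, and the unit and bystanders haven't moved. I'll continue.

>>> {"method": "jog_arm", "body": {
  "series": [
    [[-0.7,0.2,0.0,0,0,4.5,0],[-1.45,0.4,0.0,0,0,9.0,0],[-2.15,0.45,0.0,0,0,13.5,0],[-2.9,0.5,0.0,0,0,18.0,0],[-3.6,0.5,0.0,0,0,22.5,0]]
  ]
}}

```text
clock: 8.1
eef_pos: [558.7, 57.4, 115.9]
tcp_rot: [3.141, -0.0, 2.304]
contact_force: [-0.6, 2.1, 0.2]
opening: -0.0
```

>>> {"method": "jog_arm", "body": {
  "series": [
    [[-0.75,0.15,0.0,0,0,4.5,0],[-1.45,0.3,0.0,0,0,8.5,0],[-2.15,0.35,0.0,0,0,13.0,0],[-2.9,0.35,0.0,0,0,17.5,0],[-3.6,0.3,0.0,0,0,22.0,0]]
  ]
}}

```text
clock: 8.72
eef_pos: [585.3, 32.6, 116.0]
tcp_rot: [3.141, -0.0, 1.92]
contact_force: [0.6, 3.0, -0.2]
opening: 0.003
```

>>> {"method": "jog_arm", "body": {
  "series": [
    [[-0.7,0.15,0.0,0,0,4.5,0],[-1.45,0.25,0.0,0,0,9.0,0],[-2.15,0.3,0.0,0,0,13.5,0],[-2.85,0.25,0.0,0,0,18.0,0],[-3.55,0.15,0.0,0,0,22.5,0]]
  ]
}}

```text
clock: 9.35
eef_pos: [598.9, -0.4, 116.0]
tcp_rot: [3.141, -0.0, 1.528]
contact_force: [0.3, 2.2, -0.3]
opening: -0.006
```

Run:
```python
from h import *
stat()
im=r.grab_frame("scene")[:,:,::-1]; 
cv2.imwrite("pics/scene4.png",cv2.resize(im[110:310,150:380],None,fx=3,fy=3,interpolation=cv2.INTER_CUBIC))
```

```text
9.35 pos [ 5.989e+02 -4.000e-01  1.160e+02] rot [180.   -0.   87.5] F [ 0.3  2.2 -0.3] q [-0.    0.44  1.79  0.    0.91  0.04] op -0.01
```

View pics/scene4.png

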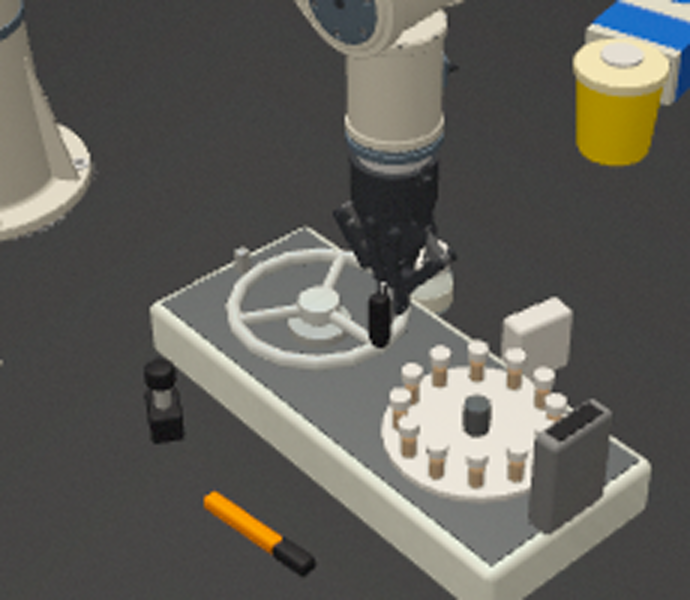

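>>> {"method": "jog_arm", "body": {
  "series": [
    [[-0.7,0.15,0.0,0,0,4.5,0],[-1.45,0.2,0.0,0,0,9.0,0],[-2.15,0.2,0.0,0,0,13.5,0],[-2.85,0.15,0.0,0,0,18.0,0],[-3.55,0.0,0.0,0,0,22.5,0]]
  ]
}}

```text
clock: 10.02
eef_pos: [596.8, -35.7, 116.0]
tcp_rot: [-3.142, -0.0, 1.136]
contact_force: [-0.4, 1.9, 1.0]
opening: 0.0
```

>>> {"method": "jog_arm", "body": {
  "series": [
    [[-0.7,0.1,0.0,0,0,4.5,0],[-1.4,0.15,0.0,0,0,9.0,0],[-2.1,0.1,0.0,0,0,13.5,0],[-2.8,0.0,0.0,0,0,18.0,0],[-3.45,-0.15,0.0,0,0,22.0,0]]
  ]
}}

```text
clock: 10.65
eef_pos: [580.7, -66.2, 115.9]
tcp_rot: [-3.141, -0.0, 0.752]
contact_force: [0.6, 1.9, 0.4]
opening: -0.001
```

Run:
```python
from h import *
stat()
im=r.grab_frame("scene")[:,:,::-1]; 
cv2.imwrite("pics/scene5.png",cv2.resize(im[110:310,150:380],None,fx=3,fy=3,interpolation=cv2.INTER_CUBIC))
for k in range(9,13): seg([(5*k*5+5*i,22) for i in range(1,6)])
```

```text
10.65 pos [580.7 -66.2 115.9] rot [-180.    -0.    43.1] F [0.6 1.9 0.4] q [-0.12  0.42  1.82  0.    0.9   0.7 ] op -0.0
[[[-0.7, 0.1, 0.0, 0, 0, 4.5, 0], [-1.4, 0.1, 0.0, 0, 0, 9.0, 0], [-2.1, 0.0, 0.0, 0, 0, 13.5, 0], [-2.75, -0.1, 0.0, 0, 0, 18.0, 0], [-3.45, -0.3, 0.0, 0, 0, 22.5, 0]]]
-> [553.8 -87.7 116.   20.5]
[[[-0.7, 0.05, 0.0, 0, 0, 4.5, 0], [-1.35, 0.0, 0.0, 0, 0, 9.0, 0], [-2.05, -0.1, 0.0, 0, 0, 13.5, 0], [-2.7, -0.25, 0.0, 0, 0, 18.0, 0], [-3.35, -0.45, 0.0, 0, 0, 22.5, 0]]]
-> [520.8 -95.2 116.   -2. ]
[[[-0.7, 0.0, 0.0, 0, 0, 4.5, 0], [-1.4, -0.05, 0.0, 0, 0, 9.0, 0], [-2.05, -0.2, 0.0, 0, 0, 13.5, 0], [-2.7, -0.35, 0.0, 0, 0, 18.0, 0], [-3.35, -0.6, 0.0, 0, 0, 22.5, 0]]]
-> [487.6 -88.  116.  -24.5]
[[[-0.65, -0.05, 0.0, 0, 0, 4.5, 0], [-1.35, -0.15, 0.0, 0, 0, 9.0, 0], [-2.0, -0.25, 0.0, 0, 0, 13.0, 0], [-2.6, -0.5, 0.0, 0, 0, 17.5, 0], [-3.25, -0.75, 0.0, 0, 0, 22.0, 0]]]
-> [461.1 -67.7 116.  -46.5]
```

View pics/scene5.png

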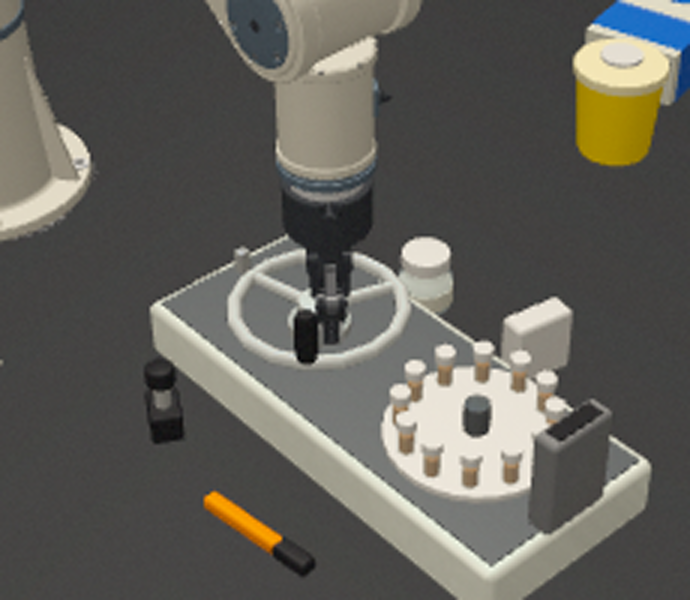

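The handle is at about 220° and still centred. I'll continue.

>>> {"method": "jog_arm", "body": {
  "series": [
    [[-0.7,0.1,0.0,0,0,4.5,0],[-1.4,0.1,0.0,0,0,9.0,0],[-2.1,0.0,0.0,0,0,13.5,0],[-2.75,-0.1,0.0,0,0,18.0,0],[-3.45,-0.3,0.0,0,0,22.5,0]]
  ]
}}

```text
clock: 11.32
eef_pos: [553.9, -87.5, 116.1]
tcp_rot: [3.141, -0.001, 0.359]
contact_force: [0.8, 2.1, 0.9]
opening: 0.001
```

>>> {"method": "jog_arm", "body": {
  "series": [
    [[-0.7,0.05,0.0,0,0,4.5,0],[-1.35,0.0,0.0,0,0,9.0,0],[-2.05,-0.1,0.0,0,0,13.5,0],[-2.7,-0.25,0.0,0,0,18.0,0],[-3.35,-0.45,0.0,0,0,22.5,0]]
  ]
}}

```text
clock: 11.95
eef_pos: [521.2, -95.1, 116.2]
tcp_rot: [-3.142, -0.001, -0.033]
contact_force: [1.4, 1.3, -0.2]
opening: -0.001
```

>>> {"method": "jog_arm", "body": {
  "series": [
    [[-0.7,0.0,0.0,0,0,4.5,0],[-1.4,-0.05,0.0,0,0,9.0,0],[-2.05,-0.2,0.0,0,0,13.5,0],[-2.7,-0.35,0.0,0,0,18.0,0],[-3.35,-0.6,0.0,0,0,22.5,0]]
  ]
}}

```text
clock: 12.58
eef_pos: [488.1, -88.1, 116.3]
tcp_rot: [-3.141, -0.002, -0.426]
contact_force: [1.4, 0.3, -0.1]
opening: 0.002
```

>>> {"method": "jog_arm", "body": {
  "series": [
    [[-0.65,-0.05,0.0,0,0,4.5,0],[-1.35,-0.15,0.0,0,0,9.0,0],[-2.0,-0.25,0.0,0,0,13.0,0],[-2.6,-0.5,0.0,0,0,17.5,0],[-3.25,-0.75,0.0,0,0,22.0,0]]
  ]
}}

```text
clock: 13.2
eef_pos: [461.4, -67.8, 116.2]
tcp_rot: [-3.141, -0.001, -0.81]
contact_force: [2.8, -1.3, 0.1]
opening: -0.003
```

Run:
```python
from h import *
stat()
for n in("top","scene"):
  im=r.grab_frame(n)[:,:,::-1]; 
  cv2.imwrite(f"pics/{n}6.png",cv2.resize(im[130:300,220:350] if n=="top" else im[110:310,150:380],None,fx=3,fy=3,interpolation=cv2.INTER_CUBIC))
stat()
```

```text
13.2 pos [461.4 -67.8 116.2] rot [-1.80e+02 -1.00e-01 -4.64e+01] F [ 2.8 -1.3  0.1] q [-0.15  0.26  2.07 -0.    0.81  2.23] op -0.0
13.3 pos [460.9 -67.5 116.2] rot [-180.    -0.   -46.3] F [ 0.3 -0.   0.5] q [-0.15  0.26  2.07 -0.    0.81  2.23] op 0.0
```

View pics/top6.png

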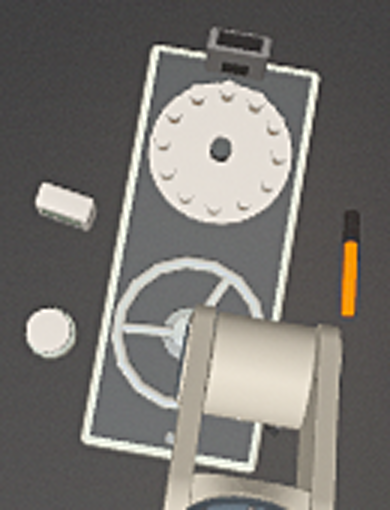

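View pics/scene6.png

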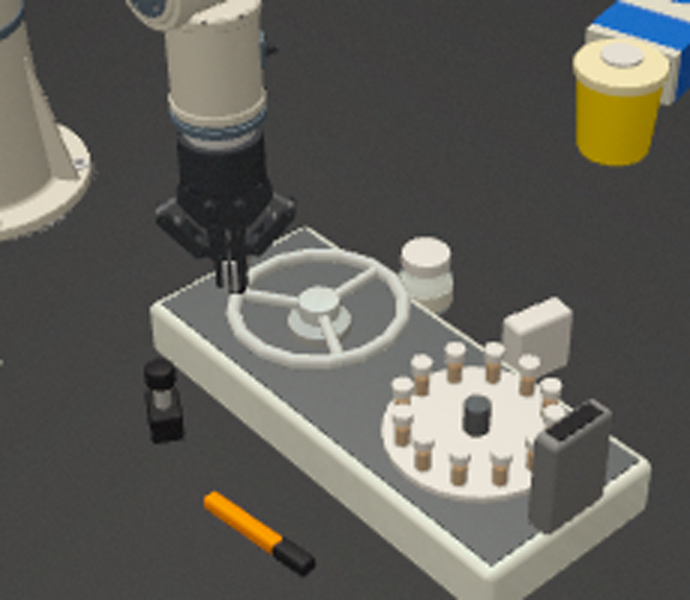

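Both views show the handle about 35° short of the post, with everything else in place. To measure the wheel angle I'll unwrap the spokes in the top images.

```bash
cat >> h.py <<'E'
def spokes(im,name="top",z=93):
    a=np.radians(np.arange(0,360,.5)); prof=np.zeros(len(a))
    for R in range(32,68,2):
        P=np.c_[HUB[0]+R*np.cos(a),HUB[1]+R*np.sin(a),np.full(len(a),z)]
        uv=proj(name,P).astype(np.float32)
        g=cv2.cvtColor(im,cv2.COLOR_BGR2GRAY).astype(np.float32)
        prof+=cv2.remap(g,uv[:,0].reshape(1,-1),uv[:,1].reshape(1,-1),cv2.INTER_LINEAR)[0]
    return prof/18
E
python3 - <<'E'
from h import *
from scipy.signal import find_peaks
im0=cv2.imread("pics/top0.png"); im1=r.grab_frame("top")[:,:,::-1].copy(); cv2.imwrite("pics/t7.png",im1)
s0=cv2.imread("pics/scene0.png"); s1=r.grab_frame("scene")[:,:,::-1].copy()
for n,im in(("top",im0),("top",im1),("scene",s0),("scene",s1)):
    p=spokes(im,n); pk,_=find_peaks(np.r_[p,p],prominence=25); print(n,[(k/2%360,round(p[k%720])) for k in pk])
stat()
E
```

```text
top [(np.float64(52.0), 219), (np.float64(170.0), 216), (np.float64(290.5), 221), (np.float64(52.0), 219), (np.float64(170.0), 216), (np.float64(290.5), 221)]
top [(np.float64(85.0), 219), (np.float64(172.5), 206), (np.float64(235.0), 214), (np.float64(325.0), 199), (np.float64(85.0), 219), (np.float64(172.5), 206), (np.float64(235.0), 214), (np.float64(325.0), 199)]
scene [(np.float64(52.0), 205), (np.float64(168.0), 209), (np.float64(292.5), 213), (np.float64(52.0), 205), (np.float64(168.0), 209), (np.float64(292.5), 213)]
scene [(np.float64(84.0), 206), (np.float64(203.0), 204), (np.float64(328.0), 214), (np.float64(84.0), 206), (np.float64(203.0), 204), (np.float64(328.0), 214)]
13.4 pos [461.1 -67.7 116.1] rot [-180.    -0.   -46.3] F [-0.2 -0.5  0.5] q [-0.15  0.26  2.07 -0.    0.81  2.23] op -0.0
```

The top and scene spokes agree that the wheel is at about 326° with about 34° left, against 325° commanded.

Run:
```python
from h import *
seg([(p,22) for p in (330,335,339,343,347)])
seg([(p,22) for p in (350,353,355,356,356)])
```

```text
[[[-0.65, -0.05, 0.0, 0, 0, 4.5, 0], [-1.3, -0.2, 0.0, 0, 0, 9.0, 0], [-1.8, -0.3, 0.0, 0, 0, 12.5, 0], [-2.3, -0.5, 0.0, 0, 0, 16.5, 0], [-2.8, -0.7, 0.0, 0, 0, 20.0, 0]]]
-> [446.9 -42.6 116.  -66.5]
[[[-0.4, -0.05, 0.0, 0, 0, 2.5, 0], [-0.8, -0.1, 0.0, 0, 0, 5.0, 0], [-1.05, -0.2, 0.0, 0, 0, 7.0, 0], [-1.15, -0.2, 0.0, 0, 0, 8.0, 0], [-1.15, -0.2, 0.0, 0, 0, 8.0, 0]]]
-> [444.2 -31.2 116.  -74.5]
```

>>> {"method": "jog_arm", "body": {
  "series": [
    [[-0.65,-0.05,0.0,0,0,4.5,0],[-1.3,-0.2,0.0,0,0,9.0,0],[-1.8,-0.3,0.0,0,0,12.5,0],[-2.3,-0.5,0.0,0,0,16.5,0],[-2.8,-0.7,0.0,0,0,20.0,0]]
  ]
}}

```text
clock: 14.02
eef_pos: [447.0, -42.8, 116.0]
tcp_rot: [3.141, -0.0, -1.16]
contact_force: [-0.9, -2.2, -0.2]
opening: -0.002
```

>>> {"method": "jog_arm", "body": {
  "series": [
    [[-0.4,-0.05,0.0,0,0,2.5,0],[-0.8,-0.1,0.0,0,0,5.0,0],[-1.05,-0.2,0.0,0,0,7.0,0],[-1.15,-0.2,0.0,0,0,8.0,0],[-1.15,-0.2,0.0,0,0,8.0,0]]
  ]
}}

```text
clock: 14.65
eef_pos: [444.2, -31.3, 116.0]
tcp_rot: [3.142, -0.0, -1.299]
contact_force: [0.1, -1.1, -0.6]
opening: 0.001
```

Run:
```python
from h import *
from scipy.signal import find_peaks
stat()
for n in("top","scene"):
    im=r.grab_frame(n)[:,:,::-1].copy(); p=spokes(im,n); pk,_=find_peaks(p,prominence=25); print(n,[(k/2%360,round(p[k%720])) for k in pk])
cv2.imwrite("pics/scene8.png",cv2.resize(im[110:310,150:380],None,fx=3,fy=3,interpolation=cv2.INTER_CUBIC))
```

```text
14.65 pos [444.2 -31.3 116. ] rot [180.   -0.  -74.4] F [ 0.1 -1.1 -0.6] q [-0.07  0.24  2.11 -0.    0.8   2.8 ] op 0.0
top [(np.float64(57.0), 219), (np.float64(161.0), 213), (np.float64(296.0), 221)]
scene [(np.float64(56.5), 202), (np.float64(173.0), 208), (np.float64(297.5), 214)]
```

View pics/scene8.png

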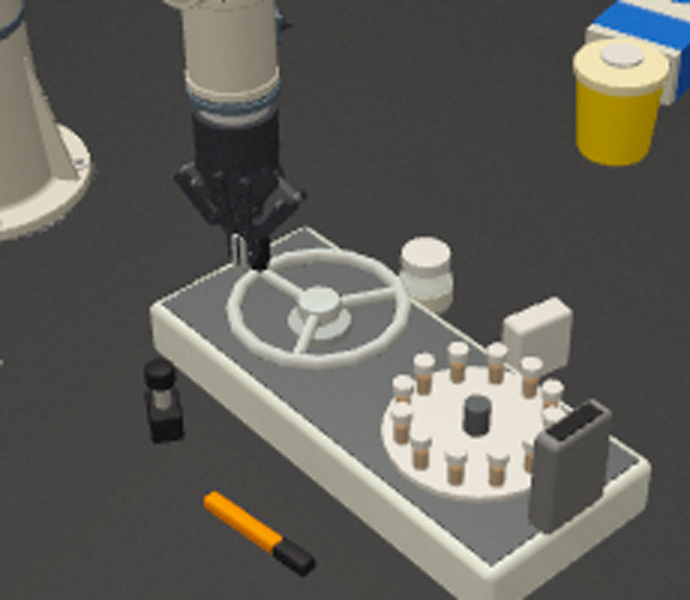

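All spokes read about 5° (7 mm) short of one turn, so I'll make a small final nudge.

Run:
```python
from h import *
seg([(p,22) for p in (358,359.5,360.5,360.5,360.5)])
```

```text
[[[-0.3, -0.05, 0.0, 0, 0, 1.5, 0], [-0.45, -0.05, 0.0, 0, 0, 3.0, 0], [-0.6, -0.1, 0.0, 0, 0, 4.0, 0], [-0.6, -0.1, 0.0, 0, 0, 4.0, 0], [-0.6, -0.1, 0.0, 0, 0, 4.0, 0]]]
-> [443.5 -25.2 116.  -78.5]
```

>>> {"method": "jog_arm", "body": {
  "series": [
    [[-0.3,-0.05,0,0,0,1.5,0],[-0.45,-0.05,0,0,0,3.0,0],[-0.6,-0.1,0,0,0,4.0,0],[-0.6,-0.1,0,0,0,4.0,0],[-0.6,-0.1,0,0,0,4.0,0]]
  ]
}}

```text
clock: 15.38
eef_pos: [443.7, -25.0, 116.0]
tcp_rot: [-3.141, 0.0, -1.37]
contact_force: [-0.6, 0.3, -0.4]
opening: -0.002
```

Run:
```python
from h import *
from scipy.signal import find_peaks
stat()
for n in("top","scene"):
    im=r.grab_frame(n)[:,:,::-1].copy(); p=spokes(im,n); pk,_=find_peaks(p,prominence=25); print(n,[(k/2%360,round(p[k%720])) for k in pk])
```

```text
15.38 pos [443.7 -25.  116. ] rot [-180.     0.   -78.5] F [-0.6  0.3 -0.4] q [-0.06  0.23  2.11  0.    0.8   2.88] op -0.0
top [(np.float64(52.0), 219), (np.float64(175.5), 210), (np.float64(291.0), 221)]
scene [(np.float64(52.0), 204), (np.float64(168.0), 209), (np.float64(292.5), 213)]
```

The spokes are back at their starting values (52.0 / 168.0 / 292.5), so one full turn is done. Next I'll back straight off and lift.

>>> {"method": "jog_arm", "body": {
  "series": [
    [[0.5,0,0,0,0,0,0],[1.5,0,0,0,0,0,0],[3.0,0,0,0,0,0,0],[4.5,0,0,0,0,0,0],[4.5,0,0,0,0,0,0]]
  ]
}}

```text
clock: 16.1
eef_pos: [452.8, -70.6, 116.0]
tcp_rot: [-3.141, -0.0, -1.372]
contact_force: [-0.2, -0.1, -0.9]
opening: -0.001
```

>>> {"method": "jog_arm", "body": {
  "series": [
    [[0,0,-3,0,0,0,0],[0,0,-7,0,0,0,0],[0,0,-11,0,0,0,0],[0,0,-15,0,0,0,0],[0,0,-15,0,0,0,0]]
  ]
}}

```text
clock: 16.73
eef_pos: [454.1, -69.4, 268.8]
tcp_rot: [-3.136, -0.002, -1.371]
contact_force: [-0.3, -0.6, -0.8]
opening: -0.0
```

>>> {"method": "jog_arm", "body": {
  "series": [
    [[4,0,0,0,0,0,0],[8,0,0,0,0,0,0],[12,0,0,0,0,0,0],[15,0,0,0,0,0,0],[15,0,0,0,0,0,0]]
  ]
}}

```text
clock: 17.35
eef_pos: [481.9, -217.5, 264.5]
tcp_rot: [3.14, 0.001, -1.373]
contact_force: [-0.6, 0.2, 0.4]
opening: 0.002
```

Run:
```python
from h import *
from scipy.signal import find_peaks
for i in range(4): r.grab_frame("top")
stat()
for n in("top","scene"):
    im=r.grab_frame(n)[:,:,::-1].copy(); p=spokes(im,n); pk,_=find_peaks(p,prominence=25); print(n,[(k/2%360,round(p[k%720])) for k in pk])
    cv2.imwrite(f"pics/{n}9.png",im)
print(r.sense()["qvel"])
```

```text
17.55 pos [ 481.8 -215.3  265.4] rot [ 1.799e+02  1.000e-01 -7.850e+01] F [-1.2  0.1 -0. ] q [-0.42  0.17  1.8   0.    1.17  2.52] op 0.0
top [(np.float64(52.0), 219), (np.float64(170.0), 217), (np.float64(291.0), 222)]
scene [(np.float64(52.0), 204), (np.float64(168.0), 209), (np.float64(292.5), 213)]
[-0.00196332 -0.00355029 -0.00524296 -0.00059309 -0.0007523  -0.00189924]
```

View pics/scene9.png

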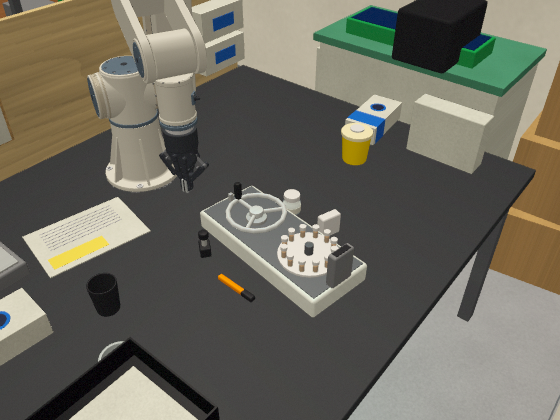

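View pics/top9.png

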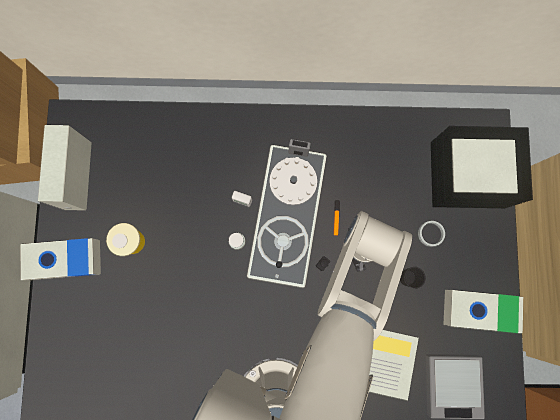

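Both views show the handle at the post again (top view (279,264), as at the start). The unit and bystanders are in place and the arm is clear.

```bash
python3 -c "
from rig import r
print(r.sign_off())"
```

```text
the job is handed in; nothing more can be done
None
```

I pushed the handle one full turn clockwise with shut fingertips, backed off, lifted clear and handed the job in at about 17.6 s on the robot's clock. The hand-in gives no verdict.

- **Wheel:** in the last check the spokes stood within 0.5° of their starting angles in both fixed views, with the handle back at the home post.
- **Force:** the wrist readings during the push, taken at the end of each move, were about 1 to 4 N.
- **Unit and bystanders:** none had visibly moved in the final pictures; the arm hid part of the right-hand side in the top view.
- **Carousel:** I did not measure its angle separately. I relied on the gearing to the wheel and on nothing touching it.
- **Disagreement:** early on the wheel measured about 4° behind the commanded angle. I corrected by measuring the spokes again near the end and nudging the last 5°.

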